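Hang up the headphones and hold the listening-box lid at its balance point

ROBOT

A 7-joint arm with a two-finger parallel gripper is mounted at the origin on the work surface. World frame = base frame: x ahead of the robot, y to its left, z up, the work surface at z = 0. Lengths are in m, angles in rad, forces in N, time in s.
With the tool pointing down it reaches from about 0.4 to 0.85 m from the base axis. Payload 10.4 kg.
Tool frame: the origin (TCP) lies at the very end of the fingers, on their centre line; the grasp point (between the pads) lies 19 mm behind it; z points along the fingers, y is the line along which they close (so a half turn about z gives the same grasp; the last joint's range is limited). The gripper opens to 85 mm and grips with 20 to 120 N. Pads are 22 mm wide; open, the fingers measure 114 mm over their backs; the gripper's body (76 mm by 85 mm) begins 54 mm behind the grasp point. The pads swing forward as they close: fully open they stand 13 mm farther back than shut.
Start: joints at [-1.247, 0.332, -0.065, 1.46, 0.022, 1.35, -0.088], TCP at [0.212, 0.588, 0.194] pointing down, gripper open.
Joint ranges: [-2.6, 2.6], [-0.5, 2.12], [-1.47, 1.34], [0.16, 2.42], [-1.27, 4.41], [0.06, 2.06], [-2.6, 2.6]. Speed limits (rad/s): [2.22, 2.22, 2.79, 2.79, 3.14, 3.14, 3.14].

INTERFACE

Orientations are given as a unit quaternion [x, y, z, w].
In Python, from workcell import manip, optics gives the robot as it stands.
- The arm moves only by the tool jog_arm, never from a script. Its arguments are lists of equal length, an entry for each row: "dr": the turn, a rotation vector about the tool's x, y, z normalised to -1 to 1, where 1 is 4 degrees, a list of three; "translation": the shift along the tool's x, y, z normalised to -1 to 1, where 1 is 0.025 m, a list of three; "jaw": the opening, from 0 (shut) to 1 (fully open). A call has 1 to 10 rows; each row shifts and turns the commanded pose from where the row before left it, along the tool's axes as they then stand; what a row does not reach is not made up. A row lasts 1/10 s, in which the tool goes at most 50 mm and 8.59 degrees, less where a joint would pass 70% of its speed; a pose out of reach is approached as far as the arm can. A call with a number of a shift or a turn outside -1 to 1 is refused whole. A call with a gripper value outside its range is refused whole. The fingers move at their own pace and stop on an object; "squeeze" is the grip in N (left out, the last holds). Time passes only in rows, so rows that do not move let the fingers close. It gives the time, the measured TCP pose, the force, the opening and the grip force at its end, in the units of the state.
- manip.get_obs(): the state, without advancing time (a new reading comes with each control period).
- optics.camera(name): name is "scene" or "top"; returns a dict with "color" (480x640x3 uint8, red, green, blue), "mtx" (3x3 intrinsics, pixels), "k1" (the pictures are not rectified: a ray, as slopes to the right and down, at radius r is drawn at 1 + k1 r^2 times it, then the intrinsics apply), "R" (3x3) and "t" (3): a world point X has camera coordinates R X + t. Camera axes: x right, y down, z forward; pixel columns grow to the right and rows downward; lengths in m; the calibration is good to about 2 mm. A picture is of the moment at which its call begins. There is no depth.
- manip.hand_in(): hands the job in; it is judged then, once.
The state is a dict: "clock": time; "joint_pos": joint angles; "joint_velocities": joint speeds; "tau": joint torques, N m; "position": TCP position; "ee_rot": TCP orientation; "ft_force": force on the tool from outside, world axes, zero at the start; "torque": the same for the moment, N m; "grip_width": opening from 0.0 (shut) to 1.0 (fully open); "grasp_force": force on a finger pad.
Only numpy, scipy, OpenCV 4.12 (cv2) and the standard library are available. Lean on these libraries where they do the work, as an engineer would, in place of code of your own. Each camera call takes 0.05 s, during which the arm holds its last target. There are 200 camera calls.

TASK

The hinges of the listening box are about to be oiled, so take the headphones off its lid and hang them gently over the top rail of the little oak gate, square across it and let go. Then grip the lid's pull handle, swing the lid up to the point where it balances on its hinges, wanting to fall neither shut nor back (never let it go well past that), and finish there with the robot still gripping the handle and holding the lid still. Do not push the other things on the desk about, and do not lift the lid while the headphones stand on it.

Things in the scene. Friction and masses are not known exactly. Their poses are not given: they have to be found in the camera images.
- headphones: Rigid cordless headphones, 0.24 kg +-25%, standing on the lid on flat-bottomed black cups, arch up. Origin: underside, midway between the cups; z up, y from cup to cup, x fore and aft (both ways round alike). 178 mm across the cups (y); cups 58 mm in x, 70 mm tall, 94 mm clear between the ear pads. The weight hangs below the crown.
- crown (a point): Middle of the flat underside of the headphones' crown pad, 125 mm above their origin: this rests on the rail. The pad is a block 36 mm wide in x, 52 mm in y, 22 mm thick (125 to 147 mm up): pinch it across x from above, fingertips above its underside so that it can be laid on a bar.
- gate: Small swing gate of oak slats in a fixed frame, latched shut: it does not move. Origin on the desk under the middle of its top rail; y along the rail, x square to it, z up. Two posts 28 mm square, 172 mm tall, at y = +-122 mm; slats under the rail down to a foot board 70 mm wide (x), 290 mm long, 12 mm tall. Gate and box stand side by side, either one on the left.
- rail_top (a point): Middle of the upper face of the gate's top rail, 150 mm above the desk. The rail is 24 mm thick (gate's x), 200 mm long (y). Headphones hung on it clear the desk by about 25 mm.
- listening_box: Oak listening box, fixed: base 60 mm tall, deep lid 40 mm tall on it (lid top at 100 mm), 150 mm deep (x), 220 mm wide (y). Origin on the desk under the middle of the hinge line, which runs along the box's y at the base's far (+x) upper edge; the box extends from there to x = -150 mm, its front facing the robot (-x).
- lid (a joint): Lid angle about its hinge, rad: 0 shut, growing as the front edge rises and swings away from the robot; stop at 1.95. Nearly free: let go, the lid falls shut, or back onto its stop. It weighs 0.6 kg +-25% and, being deep, balances at 1.265 rad, whatever its weight, before its top face is upright.
- lid_hinge (a point): Point on the hinge axis, middle of the box's width, 60 mm above the desk. The axis runs along y of the box.
- lid_balance (a point): Centre of mass of the lid with its handle, 83 mm in front of the hinge axis and 26 mm above it when shut; the lid balances when this point is straight above the hinge axis.
- lid_pull (a point): Lid's steel pull handle: round bar 12 mm thick, 122 mm long, parallel to the hinge, on posts 46 mm either side of the middle. This point: the bar's middle, 192 mm in front of the hinge axis and 22 mm above it when shut. 36 mm free between bar and lid face: open to about 30 mm, pinch across the bar from above; it turns between the pads as the lid swings, so the tool can keep pointing down.
- escapement_wheel: Bystander, to be left alone: brass escapement wheel, 60 mm across, 5 mm thick, lying flat with a short arbor standing up. Origin: middle of its underside.
- pendulum_bob: Bystander, to be left alone: nickel pendulum bob, a stepped block 36 x 14 x 26 mm, standing in front of the gate. Origin: middle of its underside.
- pyramid_case: Bystander, to be left alone: maple pyramid metronome case, 115 mm square foot, 220 mm tall, on the robot's left. Origin: middle of its underside.
- tweezers_stand: Bystander, to be left alone: steel stand with three upright tweezers, 60 mm across, 125 mm tall, standing in front of the gate. Origin: middle of its underside.
- oil_jar: Bystander, to be left alone: amber glass oil jar with a steel cap, 40 mm across, 50 mm tall. Origin: middle of its underside.
- screwdriver: Bystander, to be left alone: wooden-handled screwdriver, 160 mm, lying on the desk. Origin: middle of its underside.
Not all that is in view belongs to the job. There is more than one size of the headphones; the one meant has the size given above.

How it is judged:
By the outcome, as a careful person would: the job done as asked, in the order asked, and still so for the second after the job is handed in, while the arm keeps its last pose, push and grip.
It also fails if it takes over 58 s, if anything falls off the work surface, if the arm or the gripper's body presses on something with over 40 N, if the wrist force passes 120 N, or if a joint passes its speed limit or range.

## Working session

There is one attempt and no reset: what is moved stays moved. The work goes in short steps, Python scripts to look and compute and a tool call to move; the robot and the scene stay as the last step left them, time stands still between calls to the robot, and variables do not carry over. Pictures are saved under pics/ and viewed, at most 10 in all, crops included, and the job is handed in when it is done.

Besides the shell and the picture viewer there is one more tool, called after ">>>" in YAML: its name, and indented under it one key for each argument. jog_arm: Moves the arm, as the interface text tells. Scaled input: -1 to 1 covers 0.025 m each way for a shift and 4 degrees each way for a turn. Its arguments: {"type":"object","properties":{"dr":{"type":"array","items":{"type":"array","items":{"type":"number"}}},"translation":{"type":"array","items":{"type":"array","items":{"type":"number"}}},"jaw":{"type":"array","items":{"type":"number"}},"squeeze":{"type":"number"}},"required":["dr","translation","jaw"]}

```bash
mkdir -p pics
cat > h.py <<'E'
import numpy as np, cv2
from workcell import manip, optics
def snap(n):
    c=optics.camera(n); np.savez(f'{n}.npz',**{k:np.array(v) for k,v in c.items()}); return c
def load(n): return dict(np.load(f'{n}.npz'))
def ray(c,u,v):
    K=c['mtx']; k=float(c['k1']); d=np.array([(u-K[0,2])/K[0,0],(v-K[1,2])/K[1,1]])
    s=d.copy()
    for _ in range(30): s=d/(1+k*(s@s))
    r=c['R'].T@np.array([s[0],s[1],1]); return -c['R'].T@c['t'], r/np.linalg.norm(r)
def onz(c,u,v,z):
    o,r=ray(c,u,v); return o+r*(z-o[2])/r[2]
def tri(a,pa,b,pb):
    o1,r1=ray(a,*pa); o2,r2=ray(b,*pb)
    s=np.linalg.lstsq(np.c_[r1,-r2],o2-o1,rcond=None)[0]
    p,q=o1+s[0]*r1,o2+s[1]*r2; return (p+q)/2,np.linalg.norm(p-q)
def proj(c,X):
    X=c['R']@np.array(X)+c['t']; s=X[:2]/X[2]; s=s*(1+float(c['k1'])*(s@s)); K=c['mtx']
    return np.array([K[0,0]*s[0]+K[0,2],K[1,1]*s[1]+K[1,2]])
E
python3 - <<'E'
from h import *
for n in ['scene','top']:
    c=snap(n); cv2.imwrite(f'pics/{n}0.png',c['color'][:,:,::-1])
    print(n,c['mtx'].tolist(),c['k1'],(-c['R'].T@c['t']).round(3),c['R'].round(2).tolist())
print(manip.get_obs())
E
```

```text
scene [[446.58735384915144, 0.0, 320.4347374711622], [0.0, 446.58735384915144, 238.24887025446532], [0.0, 0.0, 1.0]] -0.01195661826367778 [ 1.194 -0.413  0.998] [[0.41, 0.91, 0.01], [0.66, -0.29, -0.69], [-0.63, 0.3, -0.72]]
top [[570.8598402848329, 0.0, 318.97539336183144], [0.0, 570.8598402848329, 232.91047050224037], [0.0, 0.0, 1.0]] -0.16971832508735255 [ 0.378 -0.081  1.578] [[-0.03, -1.0, 0.0], [-1.0, 0.03, -0.08], [0.08, -0.0, -1.0]]
{'clock': 0.1, 'joint_pos': array([-1.2466088 ,  0.33278471, -0.06470231,  1.46086861,  0.02160631,
        1.34990129, -0.08848661]), 'joint_velocities': array([ 1.67635354e-03, -2.07385968e-03, -1.02548146e-03, -1.77511618e-03,
        4.40738481e-05,  4.65669215e-04, -9.62913927e-04]), 'tau': array([ 1.55627320e-03, -6.26750064e+01,  4.94795095e-02, -3.92432106e+01,
        1.64842437e-02,  7.09520114e-03,  4.92045922e-05]), 'position': array([0.212298  , 0.58742548, 0.19290511]), 'ee_rot': array([ 1.72508238e-01,  9.85007872e-01, -6.28351140e-04, -7.77078335e-05]), 'ft_force': array([ 0.11760075, -0.34341111,  0.05196535]), 'torque': array([-0.06423978, -0.02386154,  0.00311777]), 'grasp_force': 0.0, 'grip_width': 1.0005478635827554}
```

View pics/scene0.png

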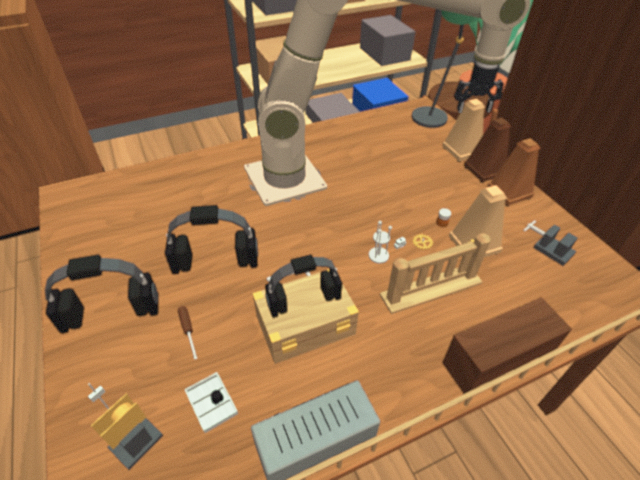

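View pics/top0.png

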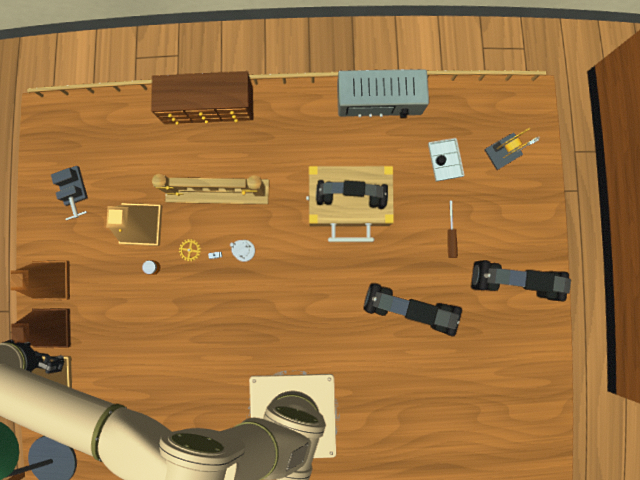

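The scene holds three headphones: on the lid (top 352,191; scene 305,285), right desk (top 412,310; scene 212,240) and far right desk (top 522,280; scene 103,293). The lid pair fits best: it stands on the box and looks the smallest. I'll confirm that in an enlarged crop and measure from it.

Run:
```python
from h import *
a=load('top');b=load('scene')
cv2.imwrite('pics/topcrop.png',cv2.resize(a['color'][150:260,145:405,::-1],None,fx=3,fy=3,interpolation=cv2.INTER_CUBIC))
cv2.imwrite('pics/scenecrop.png',cv2.resize(b['color'][215:365,240:500,::-1],None,fx=3,fy=3,interpolation=cv2.INTER_CUBIC))
```

```text
(no output)
```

View pics/topcrop.png

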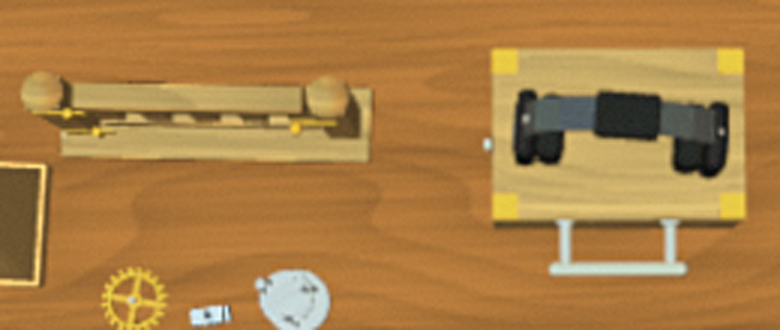

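View pics/scenecrop.png

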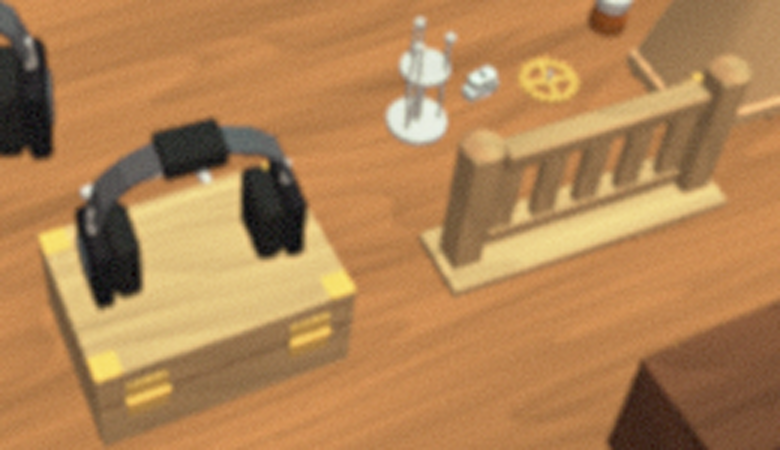

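The lid pair's top crop shows the pad at about (354,188), the handle bar at about (351,239), and the lid corners. The gate rail's top edges run along rows 178–188. The scene crop shows the same lid corners and rail. Next I'll triangulate.

```bash
cat > m.py <<'E'
from h import *
a=load('top');b=load('scene')
A=lambda u,v:(145+(u-1)/3,150+(v-1)/3)
B=lambda u,v:(240+(u-1)/3,215+(v-1)/3)
P={'lidFL':((492,48),(355,291)),'lidFR':((744,48),(101,381)),'lidNR':((745,219),(40,238)),
'crown':((628,112),(190,140)),'railL':((72,84),(712,92)),'railR':((303,87),(512,164)),
'footFR':((371,88),(456,291)),'footNR':((370,160),(422,238))}
for k,(p,q) in P.items():
    X,e=tri(a,A(*p),b,B(*q)); print(k,X.round(4),round(e,4))
def L(n,pts,z):
    for p in pts: print(n,onz(a,*A(*p),z).round(4))
L('handle z.082',[(550,268),(686,268)],.082)
L('lid .1',[(492,48),(744,48),(745,219),(492,219)],.1)
L('crown .247',[(597,92),(661,93),(659,136),(595,134)],.247)
L('rail .15',[(72,84),(303,87),(72,108),(303,113)],.15)
L('foot .012',[(371,88),(370,160),(61,153)],.012)
L('cups ~.17',[(524,91),(721,103),(720,176),(521,165)],.15)
# other headphones width
for p in [((368,285),(458,335)),((474,264),(568,300))]: print('other across',np.linalg.norm(onz(a,*p[0],.07)-onz(a,*p[1],.07)))
L('tweezers top .125',[(295,300)],.06)
E
python3 m.py
```

```text
lidFL [ 0.6736 -0.0647  0.102 ] 0.0003
lidFR [ 0.6681 -0.2824  0.104 ] 0.0066
lidNR [ 0.5176 -0.2793  0.0975] 0.003
crown [ 0.5902 -0.1712  0.2483] 0.0011
railL [0.6455 0.2945 0.1536] 0.0024
railR [0.6375 0.0974 0.1428] 0.0023
footFR [0.6579 0.0504 0.0133] 0.0027
footNR [0.5916 0.0537 0.008 ] 0.0038
handle z.082 [ 0.4806 -0.1098  0.082 ]
handle z.082 [ 0.477 -0.229  0.082]
lid .1 [ 0.6739 -0.0648  0.1   ]
lid .1 [ 0.6678 -0.286   0.1   ]
lid .1 [ 0.5169 -0.2803  0.1   ]
lid .1 [ 0.5234 -0.0605  0.1   ]
crown .247 [ 0.6068 -0.148   0.247 ]
crown .247 [ 0.6046 -0.1984  0.247 ]
crown .247 [ 0.5705 -0.1955  0.247 ]
crown .247 [ 0.5735 -0.1452  0.247 ]
rail .15 [0.6455 0.2944 0.15  ]
rail .15 [0.6356 0.0955 0.15  ]
rail .15 [0.6247 0.2945 0.15  ]
rail .15 [0.6133 0.0959 0.15  ]
foot .012 [0.6574 0.0493 0.012 ]
foot .012 [0.5902 0.0517 0.012 ]
foot .012 [0.6064 0.3414 0.012 ]
cups ~.17 [ 0.6262 -0.0913  0.15  ]
cups ~.17 [ 0.6112 -0.2574  0.15  ]
cups ~.17 [ 0.5491 -0.254   0.15  ]
cups ~.17 [ 0.5633 -0.0869  0.15  ]
other across 0.27471561405876754
other across 0.28288729374747945
tweezers top .125 [0.4603 0.1174 0.06  ]
```

The lid pair is the right one: its pad and cup sizes match the description, while the other two are about 0.27 m across.

| Point | Position | Yaw |
|---|---|---|
| Crown | (0.589, -0.172), pad top 0.248 | about -4.5° |
| Rail middle | (0.630, 0.195, 0.15) | -3.1° |
| Handle middle | (0.479, -0.169, 0.082) | -1.8° |

Moving now: up first, with a turn.

>>> jog_arm:
  dr:
    - [0,0,1]
    - [0,0,1]
    - [0,0,1]
    - [0,0,1]
    - [0,0,1]
    - [0,0,1]
    - [0,0,1]
    - [0,0,1]
    - [0,0,1]
    - [0,0,1]
  translation:
    - [0,0,-1]
    - [0,0,-1]
    - [0,0,-1]
    - [0,0,-1]
    - [0,0,-1]
    - [0,0,-1]
    - [0,0,-1]
    - [0,0,-1]
    - [0,0,-1]
    - [0,0,0]
  jaw: [1,1,1,1,1,1,1,1,1,1]
  squeeze: 40

```text
clock: 1.1
position: [0.2126, 0.5884, 0.4219]
ee_rot: [0.5, 0.866, 0.002, -0.001]
ft_force: [-0.9, -0.2, -0.2]
grip_width: 0.999
grasp_force: 0.0
```

>>> jog_arm:
  dr:
    - [0,0,1]
    - [0,0,1]
    - [0,0,1]
    - [0,0,1]
    - [0,0,1]
    - [0,0,1]
    - [0,0,1]
    - [0,0,1]
    - [0,0,0.65]
    - [0,0,0]
  translation:
    - [0,0,0]
    - [0,0,0]
    - [0,0,0]
    - [0,0,0]
    - [0,0,0]
    - [0,0,0]
    - [0,0,0]
    - [0,0,0]
    - [0,0,0]
    - [0,0,0]
  jaw: [0.9,0.9,0.9,0.9,0.9,0.9,0.9,0.9,0.9,0.9]

```text
clock: 2.1
position: [0.2124, 0.5878, 0.4182]
ee_rot: [0.734, 0.679, -0.0, 0.0]
ft_force: [0.8, 0.3, 0.7]
grip_width: 0.899
grasp_force: 0.0
```

>>> jog_arm:
  dr:
    - [0,0,0]
    - [0,0,0]
    - [0,0,0]
    - [0,0,0]
    - [0,0,0]
    - [0,0,0]
    - [0,0,0]
    - [0,0,0]
    - [0,0,0]
    - [0,0,0]
  translation:
    - [-0.97,0.58,0]
    - [-0.97,0.58,0]
    - [-0.97,0.58,0]
    - [-0.97,0.58,0]
    - [-0.97,0.58,0]
    - [-0.97,0.58,0]
    - [-0.97,0.58,0]
    - [-0.97,0.58,0]
    - [-0.97,0.58,0]
    - [-0.97,0.58,0]
  jaw: [0.8,0.8,0.8,0.8,0.8,0.8,0.8,0.8,0.8,0.8]

```text
clock: 3.1
position: [0.3384, 0.3335, 0.4185]
ee_rot: [0.734, 0.68, -0.0, -0.0]
ft_force: [1.1, -0.0, 0.5]
grip_width: 0.798
grasp_force: 0.0
```

>>> jog_arm:
  dr:
    - [0,0,0]
    - [0,0,0]
    - [0,0,0]
    - [0,0,0]
    - [0,0,0]
    - [0,0,0]
    - [0,0,0]
    - [0,0,0]
    - [0,0,0]
    - [0,0,0]
  translation:
    - [-0.97,0.58,0]
    - [-0.97,0.58,0]
    - [-0.97,0.58,0]
    - [-0.97,0.58,0]
    - [-0.97,0.58,0]
    - [-0.97,0.58,0]
    - [-0.97,0.58,0]
    - [-0.97,0.58,0]
    - [-0.97,0.58,0]
    - [-0.97,0.58,0]
  jaw: [0.8,0.8,0.8,0.8,0.8,0.8,0.8,0.8,0.8,0.8]

```text
clock: 4.1
position: [0.464, 0.0805, 0.4186]
ee_rot: [0.734, 0.68, 0.0, -0.0]
ft_force: [0.8, 0.0, -0.3]
grip_width: 0.8
grasp_force: 0.0
```

>>> jog_arm:
  dr:
    - [0,0,0]
    - [0,0,0]
    - [0,0,0]
    - [0,0,0]
    - [0,0,0]
    - [0,0,0]
    - [0,0,0]
    - [0,0,0]
    - [0,0,0]
    - [0,0,0]
  translation:
    - [-0.97,0.58,0]
    - [-0.97,0.58,0]
    - [-0.97,0.58,0]
    - [-0.97,0.58,0]
    - [-0.97,0.58,0]
    - [-0.97,0.58,0]
    - [-0.97,0.58,0]
    - [-0.97,0.58,0]
    - [-0.97,0.58,0]
    - [0,0,0]
  jaw: [0.75,0.75,0.75,0.75,0.75,0.75,0.75,0.75,0.75,0.75]

```text
clock: 5.1
position: [0.5768, -0.1497, 0.4174]
ee_rot: [0.735, 0.678, -0.001, -0.0]
ft_force: [0.2, 0.6, -0.6]
grip_width: 0.75
grasp_force: 0.0
```

>>> jog_arm:
  dr:
    - [0,0,0]
    - [0,0,0]
    - [0,0,0]
    - [0,0,0]
    - [0,0,0]
    - [0,0,0]
    - [0,0,0]
    - [0,0,0]
    - [0,0,0]
    - [0,0,0]
  translation:
    - [-0.84,0.55,0]
    - [0,0,1]
    - [0,0,1]
    - [0,0,1]
    - [0,0,1]
    - [0,0,1]
    - [0,0,1]
    - [0,0,0.6]
    - [0,0,0.4]
    - [0,0,0]
  jaw: [0.75,0.75,0.75,0.75,0.75,0.75,0.75,0.75,0.75,0.75]

```text
clock: 6.1
position: [0.5886, -0.1676, 0.2428]
ee_rot: [0.734, 0.679, -0.0, -0.001]
ft_force: [-0.6, -0.3, -0.2]
grip_width: 0.754
grasp_force: 0.0
```

Run:
```python
from h import *
a=snap('top');b=snap('scene')
I=[cv2.resize(c['color'][v:v+80,u:u+100,::-1],None,fx=4,fy=4,interpolation=cv2.INTER_CUBIC) for c,u,v in((a,300,150),(b,255,225))]
cv2.imwrite('pics/g1.png',np.hstack(I))
```

```text
(no output)
```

View pics/g1.png

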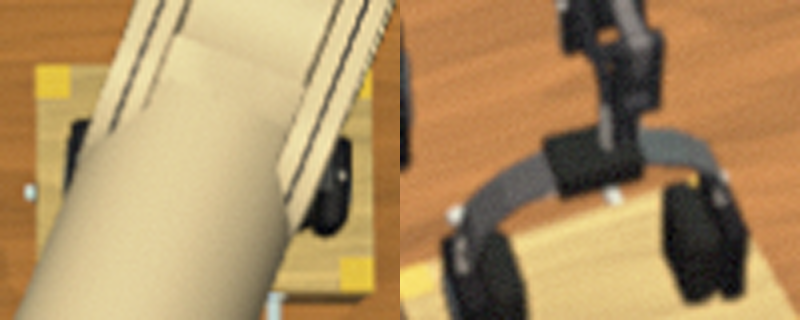

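Run:
```python
from h import *
b=load('scene'); p=np.array([.5886,-.1676,.2428]); y=np.array([.9969,-.0785,0])
f=lambda X:(((proj(b,X)-[255,225])*4)+[400,0]).round()
for s in(-.032,0,.032):
    for dz in (0,.01,.02): print(s,dz,f(p+s*y+[0,0,dz]))
c=np.array([.589,-.172,.247]);hx=np.array([.9969,-.0785,0]);hy=np.array([.0785,.9969,0])
for sx,sy in((-1,-1),(1,-1),(1,1),(-1,1)): print('pad',f(c+sx*.018*hx+sy*.026*hy))
print(manip.get_obs()['position'])
```

```text
-0.032 0 [578. 108.]
-0.032 0.01 [578.  96.]
-0.032 0.02 [578.  84.]
0 0 [596. 148.]
0 0.01 [596. 136.]
0 0.02 [596. 124.]
0.032 0 [615. 190.]
0.032 0.01 [614. 178.]
0.032 0.02 [614. 166.]
pad [535. 134.]
pad [554. 181.]
pad [644. 157.]
pad [623. 112.]
[ 0.58926468 -0.16814992  0.24446074]
```

The g1 view shows the gripper straddling the pad: pad at (595,165), front finger at (618,150), both within a few mm of prediction. I'll go down the rest of the way and close.

>>> jog_arm:
  dr:
    - [0,0,0]
    - [0,0,0]
    - [0,0,0]
    - [0,0,0]
    - [0,0,0]
    - [0,0,0]
    - [0,0,0]
    - [0,0,0]
    - [0,0,0]
    - [0,0,0]
  translation:
    - [-0.16,0,0.34]
    - [0,0,0.34]
    - [0,0,0]
    - [0,0,0]
    - [0,0,0]
    - [0,0,0]
    - [0,0,0]
    - [0,0,0]
    - [0,0,0]
    - [0,0,0]
  jaw: [0.75,0.75,0.7,0.6,0.5,0.4,0.3,0.25,0.25,0.25]
  squeeze: 45

```text
clock: 7.2
position: [0.5886, -0.1721, 0.2266]
ee_rot: [0.734, 0.679, 0.0, -0.0]
ft_force: [-0.0, -1.2, -0.6]
grip_width: 0.252
grasp_force: 0.0
```

Run:
```python
from h import *
b=snap('scene'); o=manip.get_obs(); print(o['position'],o['grip_width'],o['grasp_force'],o['ft_force'])
im=cv2.resize(b['color'][205:305,255:355,::-1],None,fx=6,fy=6,interpolation=cv2.INTER_CUBIC)
im=np.clip(im.astype(float)*1.8,0,255).astype(np.uint8)
p=o['position'];y=np.array([.9969,-.0785,0])
for s in (-.011,.011):
    q=((proj(b,p+s*y)-[255,205])*6).astype(int); cv2.circle(im,tuple(int(v) for v in q),3,(0,0,255),-1)
c=np.array([.589,-.172,.247]);hx=np.array([.9969,-.0785,0]);hy=np.array([.0785,.9969,0])
cv2.polylines(im,[np.array([((proj(b,c+sx*.018*hx+sy*.026*hy)-[255,205])*6).astype(int) for sx,sy in((-1,-1),(1,-1),(1,1),(-1,1))])],True,(0,255,0),1)
cv2.imwrite('pics/g2.png',im)
```

```text
[ 0.58861797 -0.17206437  0.22660057] 0.24894209842270157 0.0 [-0.3236737  -0.07017245  1.59688604]
```

View pics/g2.png

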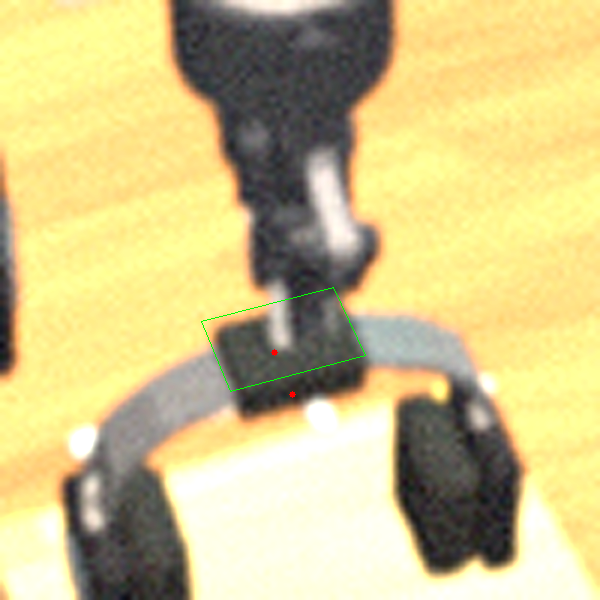

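The fingers closed to 21 mm without touching the pad. I'll look again with the dark tones stretched, shut and open.

>>> jog_arm:
  dr:
    - [0,0,0]
    - [0,0,0]
    - [0,0,0]
    - [0,0,0]
    - [0,0,0]
  translation:
    - [0,0,0]
    - [0,0,0]
    - [0,0,0]
    - [0,0,0]
    - [0,0,0]
  jaw: [0.4,0.6,0.75,0.75,0.75]

```text
clock: 7.75
position: [0.5886, -0.1721, 0.2266]
ee_rot: [0.734, 0.679, 0.0, -0.0]
ft_force: [-0.2, -0.2, 0.2]
grip_width: 0.753
grasp_force: 0.0
```

Run:
```python
from h import *
b0=load('scene'); bs=[optics.camera('scene') for _ in range(6)]
b=bs[0]; new=np.mean([x['color'].astype(float) for x in bs],0)
o=manip.get_obs(); print(o['position'],o['grip_width'],o['ft_force'])
def st(i):
    i=cv2.resize(i[225:285,275:340,::-1].astype(float),None,fx=6,fy=6,interpolation=cv2.INTER_CUBIC)
    return (np.clip((i-15)/110,0,1)**.6*255).astype(np.uint8)
I=[st(b0['color']),st(new)]
y=np.array([.9969,-.0785,0])
for im,w in zip(I,(.0105,.032)):
  for s in(-1,1):
    q=((proj(b,o['position']+s*w*y)-[275,225])*6).astype(int); cv2.circle(im,tuple(int(v) for v in q),2,(0,0,255),-1)
cv2.imwrite('pics/g3.png',np.hstack(I))
```

```text
[ 0.58858209 -0.17207843  0.22658164] 0.7510004679367186 [ 0.34124172 -0.06375867  0.34090385]
```

View pics/g3.png

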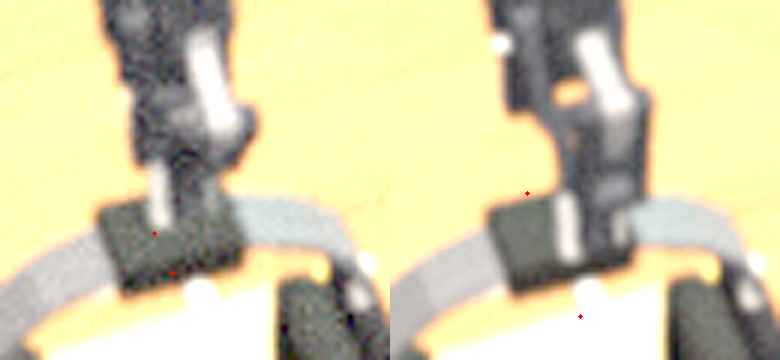

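The stretched view shows the front fingertip ending at (205,260), when the reported TCP puts it at (190,316). So the real tips sit roughly 25–30 mm higher than reported and closed above the pad. I'll go lower and close gently.

>>> jog_arm:
  dr:
    - [0,0,0]
    - [0,0,0]
    - [0,0,0]
    - [0,0,0]
    - [0,0,0]
    - [0,0,0]
    - [0,0,0]
    - [0,0,0]
    - [0,0,0]
  translation:
    - [-0.12,0,0.3]
    - [0,0,0.3]
    - [0,0,0.3]
    - [0,0,0.1]
    - [0,0,0]
    - [0,0,0]
    - [0,0,0]
    - [0,0,0]
    - [0,0,0]
  jaw: [0.75,0.75,0.75,0.75,0.65,0.55,0.45,0.35,0.3]
  squeeze: 25

```text
clock: 8.95
position: [0.5886, -0.1752, 0.2021]
ee_rot: [0.734, 0.679, 0.0, 0.0]
ft_force: [-0.8, 0.8, 3.6]
grip_width: 0.414
grasp_force: 25.6
```

Run:
```python
from h import *
bs=[optics.camera('scene') for _ in range(4)]
b=bs[0]; new=np.mean([x['color'].astype(float) for x in bs],0)
o=manip.get_obs(); print(o['position'],o['grip_width'],o['ft_force'],o['grasp_force'])
i=cv2.resize(new[225:285,265:345,::-1],None,fx=6,fy=6,interpolation=cv2.INTER_CUBIC)
i=(np.clip((i-15)/110,0,1)**.6*255).astype(np.uint8)
cv2.imwrite('pics/g4.png',i)
```

```text
[ 0.58855127 -0.17517402  0.20204063] 0.4097539808696799 [-1.31316459  0.68701869  5.68971098] 25.84589660167694
```

View pics/g4.png

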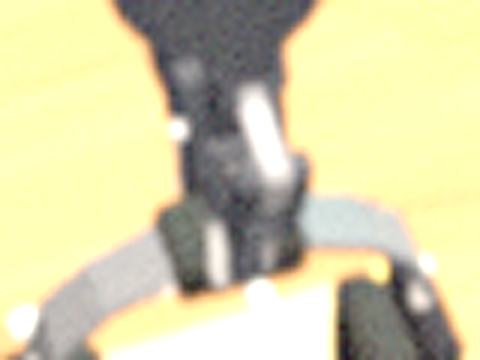

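The g4 view shows the pad pinched: fingers at (225,250), tips above the underside, width 35 mm, 25 N. Squeezing harder and lifting.

>>> jog_arm:
  dr:
    - [0,0,0]
    - [0,0,0]
    - [0,0,0]
    - [0,0,0]
    - [0,0,0]
    - [0,0,0]
    - [0,0,0]
    - [0,0,0]
    - [0,0,0]
    - [0,0,0]
  translation:
    - [0,0,0]
    - [0,0,0]
    - [0,0,-0.2]
    - [0,0,-0.4]
    - [0,0,-0.6]
    - [0,0,-0.8]
    - [0,0,-1]
    - [0,0,-1]
    - [0,0,-1]
    - [0,0,-0.6]
  jaw: [0.2,0.2,0.2,0.2,0.2,0.2,0.2,0.2,0.2,0.2]
  squeeze: 60

```text
clock: 10.15
position: [0.5886, -0.1754, 0.3447]
ee_rot: [0.734, 0.679, 0.001, 0.001]
ft_force: [0.6, -0.1, -2.5]
grip_width: 0.393
grasp_force: 60.0
```

>>> jog_arm:
  dr:
    - [0,0,0]
    - [0,0,0]
  translation:
    - [0,0,0]
    - [0,0,0]
  jaw: [0.2,0.2]

```text
clock: 10.35
position: [0.5883, -0.1752, 0.3415]
ee_rot: [0.734, 0.679, 0.0, 0.0]
ft_force: [0.7, -0.4, -2.4]
grip_width: 0.397
grasp_force: 60.0
```

>>> jog_arm:
  dr:
    - [0,0,-1]
    - [0,0,-1]
    - [0,0,-1]
    - [0,0,-1]
    - [0,0,-1]
    - [0,0,-1]
    - [0,0,-1]
    - [0,0,-1]
    - [0,0,-1]
    - [0,0,-1]
  translation:
    - [0,0,0]
    - [0,0,0]
    - [0,0,0]
    - [0,0,0]
    - [0,0,0]
    - [0,0,0]
    - [0,0,0]
    - [0,0,0]
    - [0,0,0]
    - [0,0,0]
  jaw: [0.2,0.2,0.2,0.2,0.2,0.2,0.2,0.2,0.2,0.2]

```text
clock: 11.35
position: [0.5879, -0.1748, 0.3403]
ee_rot: [0.456, 0.89, -0.0, -0.001]
ft_force: [0.0, -0.1, -2.1]
grip_width: 0.4
grasp_force: 60.0
```

>>> jog_arm:
  dr:
    - [0,0,-1]
    - [0,0,-1]
    - [0,0,-1]
    - [0,0,-1]
    - [0,0,-1]
    - [0,0,-1]
    - [0,0,-1]
    - [0,0,-1]
    - [0,0,-1]
    - [0,0,-1]
  translation:
    - [0,0,0]
    - [0,0,0]
    - [0,0,0]
    - [0,0,0]
    - [0,0,0]
    - [0,0,0]
    - [0,0,0]
    - [0,0,0]
    - [0,0,0]
    - [0,0,0]
  jaw: [0.2,0.2,0.2,0.2,0.2,0.2,0.2,0.2,0.2,0.2]

```text
clock: 12.35
position: [0.5879, -0.1748, 0.3403]
ee_rot: [0.124, 0.992, 0.0, -0.001]
ft_force: [0.5, 0.4, -1.6]
grip_width: 0.398
grasp_force: 60.0
```

>>> jog_arm:
  dr:
    - [0,0,-1]
    - [0,0,-1]
    - [0,0,-0.85]
    - [0,0,0]
    - [0,0,0]
    - [0,0,0]
    - [0,0,0]
    - [0,0,0]
    - [0,0,0]
    - [0,0,0]
  translation:
    - [0,0,0]
    - [0,0,0]
    - [0,0,0]
    - [-0.06,0.5,0]
    - [-0.06,1,0]
    - [-0.06,1,0]
    - [-0.06,1,0]
    - [-0.06,1,0]
    - [-0.06,1,0]
    - [-0.06,1,0]
  jaw: [0.2,0.2,0.2,0.2,0.2,0.2,0.2,0.2,0.2,0.2]

```text
clock: 13.35
position: [0.6073, -0.011, 0.3409]
ee_rot: [0.027, 1.0, 0.0, -0.001]
ft_force: [-0.9, -0.4, -2.1]
grip_width: 0.399
grasp_force: 60.0
```

>>> jog_arm:
  dr:
    - [0,0,0]
    - [0,0,0]
    - [0,0,0]
    - [0,0,0]
    - [0,0,0]
    - [0,0,0]
    - [0,0,0]
    - [0,0,0]
    - [0,0,0]
    - [0,0,0]
  translation:
    - [-0.06,1,0]
    - [-0.06,1,0]
    - [-0.06,1,0]
    - [-0.06,1,0]
    - [-0.06,1,0]
    - [-0.06,1,0]
    - [-0.06,1,0]
    - [-0.06,0.8,0]
    - [0,0.5,0]
    - [0,0,0]
  jaw: [0.2,0.2,0.2,0.2,0.2,0.2,0.2,0.2,0.2,0.2]

```text
clock: 14.35
position: [0.6302, 0.1955, 0.3408]
ee_rot: [0.026, 1.0, 0.0, -0.001]
ft_force: [-1.0, 0.4, -1.8]
grip_width: 0.397
grasp_force: 60.0
```

>>> jog_arm:
  dr:
    - [0,0,0]
    - [0,0,0]
    - [0,0,0]
    - [0,0,0]
    - [0,0,0]
    - [0,0,0]
    - [0,0,0]
    - [0,0,0]
    - [0,0,0]
    - [0,0,0]
  translation:
    - [0,0,0.6]
    - [0,0,1]
    - [0,0,1]
    - [0,0,1]
    - [0,0,1]
    - [0,0,1]
    - [0,0,1]
    - [0,0,0.8]
    - [0,0,0.4]
    - [0,0,0]
  jaw: [0.2,0.2,0.2,0.2,0.2,0.2,0.2,0.2,0.2,0.2]

```text
clock: 15.35
position: [0.6301, 0.1919, 0.1456]
ee_rot: [0.028, 1.0, -0.001, -0.001]
ft_force: [0.1, -0.5, -1.8]
grip_width: 0.397
grasp_force: 60.0
```

Run:
```python
from h import *
a=snap('top');b=snap('scene'); o=manip.get_obs(); print(o['position'],o['ft_force'])
f=lambda n,c,u,v:cv2.resize(c['color'][v:v+100,u:u+100,::-1],None,fx=4,fy=4,interpolation=cv2.INTER_CUBIC)
i=np.hstack([f('t',a,160,150),f('s',b,385,205)]).astype(float)
cv2.imwrite('pics/g5.png',(np.clip(i/190,0,1)**.7*255).astype(np.uint8))
```

```text
[0.63121654 0.19273502 0.14776112] [ 0.08499805 -0.67711275 -1.68966356]
```

View pics/g5.png

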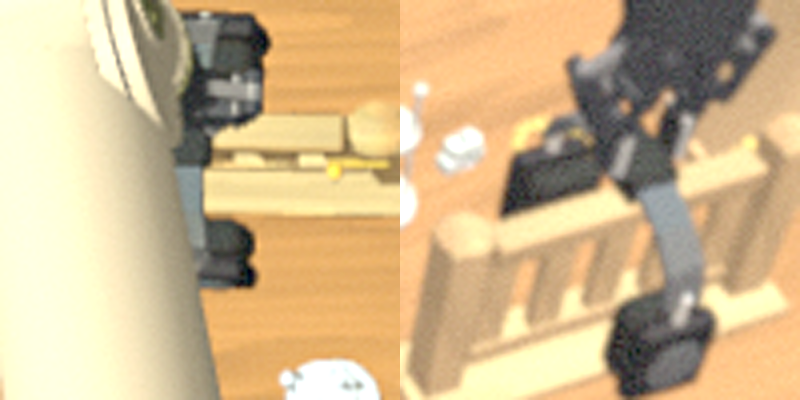

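The g5 view shows the arch straddling the rail square, with the far cup at (225,60), the near cup at (225,255), and the rail between them at row about 133. I'll work out how well it is centred.

Run:
```python
from h import *
a=load('top')
T=lambda u,v,z:onz(a,160+u/4,150+v/4,z).round(4)
print('far outer',T(230,12,.116),'near outer top/bottom',T(230,285,.116),T(230,285,.046))
print('far right',T(268,60,.1),'near right',T(254,260,.1))
print('rail',T(300,115,.15),T(300,150,.15))
```

```text
far outer [0.7126 0.173  0.116 ] near outer top/bottom [0.5328 0.175  0.116 ] [0.5402 0.1872 0.046 ]
far right [0.6829 0.1507 0.1   ] near right [0.5504 0.1617 0.1   ]
rail [0.6363 0.1228 0.15  ] [0.6138 0.1231 0.15  ]
```

>>> jog_arm:
  dr:
    - [0,0,0]
    - [0,0,0]
    - [0,0,0]
    - [0,0,0]
    - [0,0,0]
    - [0,0,0]
  translation:
    - [-0.1,0.1,0]
    - [-0.1,0,0.2]
    - [0,0,0.2]
    - [0,0,0.2]
    - [0,0,0]
    - [0,0,0]
  jaw: [0.2,0.2,0.2,0.2,0.2,0.2]

```text
clock: 16.05
position: [0.6356, 0.1954, 0.1314]
ee_rot: [0.027, 1.0, -0.0, -0.0]
ft_force: [0.7, -0.1, -2.1]
grip_width: 0.4
grasp_force: 60.0
```

>>> jog_arm:
  dr:
    - [0,0,0]
    - [0,0,0]
    - [0,0,0]
  translation:
    - [0,0,0.1]
    - [0,0,0.05]
    - [0,0,0]
  jaw: [0.2,0.2,0.2]

```text
clock: 16.35
position: [0.6357, 0.1954, 0.1277]
ee_rot: [0.027, 1.0, -0.0, -0.0]
ft_force: [-0.2, -0.3, -2.4]
grip_width: 0.397
grasp_force: 60.1
```

>>> jog_arm:
  dr:
    - [0,0,0]
    - [0,0,0]
    - [0,0,0]
  translation:
    - [0,0,0.05]
    - [0,0,0.05]
    - [0,0,0]
  jaw: [0.2,0.2,0.2]

```text
clock: 16.65
position: [0.636, 0.1955, 0.1272]
ee_rot: [0.027, 1.0, 0.001, 0.0]
ft_force: [-5.1, -1.1, 10.4]
grip_width: 0.398
grasp_force: 61.4
```

>>> jog_arm:
  dr:
    - [0,0,0]
    - [0,0,0]
  translation:
    - [0,0,0.06]
    - [0,0,0]
  jaw: [0.2,0.2]

```text
clock: 16.85
position: [0.6362, 0.1955, 0.1272]
ee_rot: [0.027, 1.0, 0.001, 0.001]
ft_force: [-9.8, -2.5, 21.5]
grip_width: 0.402
grasp_force: 62.5
```

>>> jog_arm:
  dr:
    - [0,0,0]
    - [0,0,0]
  translation:
    - [0,0,-0.12]
    - [0,0,0]
  jaw: [0.2,0.2]
  squeeze: 25

```text
clock: 17.05
position: [0.6361, 0.1956, 0.1274]
ee_rot: [0.027, 1.0, 0.0, 0.0]
ft_force: [0.9, -0.3, 1.7]
grip_width: 0.395
grasp_force: 60.7
```

>>> jog_arm:
  dr:
    - [0,0,0]
    - [0,0,0]
    - [0,0,0]
    - [0,0,0]
    - [0,0,0]
    - [0,0,0]
    - [0,0,0]
  translation:
    - [0,0,0]
    - [0,0,0]
    - [0,0,0]
    - [0,0,0]
    - [0,0,0]
    - [0,0,0]
    - [0,0,0]
  jaw: [0.41,0.44,0.48,0.53,0.58,0.65,0.7]

```text
clock: 17.75
position: [0.6358, 0.1954, 0.1268]
ee_rot: [0.027, 1.0, 0.0, -0.0]
ft_force: [-0.2, -0.5, -0.0]
grip_width: 0.697
grasp_force: 0.0
```

>>> jog_arm:
  dr:
    - [0,0,0]
    - [0,0,0]
    - [0,0,0]
    - [0,0,0]
    - [0,0,0]
    - [0,0,0]
    - [0,0,0]
    - [0,0,0]
    - [0,0,0]
  translation:
    - [0,0,-0.2]
    - [0,0,-0.4]
    - [0,0,-0.6]
    - [0,0,-1]
    - [0,0,-1]
    - [0,0,-1]
    - [0,0,-1]
    - [0,0,-1]
    - [0,0,-1]
  jaw: [0.7,0.7,0.7,0.7,0.7,0.7,0.7,0.7,0.7]

```text
clock: 18.65
position: [0.6357, 0.1953, 0.3097]
ee_rot: [0.027, 1.0, 0.0, 0.001]
ft_force: [-1.1, -0.0, -0.2]
grip_width: 0.7
grasp_force: 0.0
```

Released; force is back to zero. Now turn and travel to the handle.

>>> jog_arm:
  dr:
    - [0,0,1]
    - [0,0,1]
    - [0,0,1]
    - [0,0,1]
    - [0,0,1]
    - [0,0,1]
    - [0,0,1]
    - [0,0,1]
    - [0,0,1]
    - [0,0,1]
  translation:
    - [0,0,-0.5]
    - [0,0,-0.5]
    - [0,0,0]
    - [0,0,0]
    - [0,0,0]
    - [0,0,0]
    - [0,0,0]
    - [0,0,0]
    - [0,0,0]
    - [0,0,0]
  jaw: [0.6,0.5,0.4,0.36,0.36,0.36,0.36,0.36,0.36,0.36]

```text
clock: 19.65
position: [0.6357, 0.1953, 0.3335]
ee_rot: [0.368, 0.93, 0.001, 0.001]
ft_force: [-0.8, 0.4, 0.9]
grip_width: 0.359
grasp_force: 0.0
```

>>> jog_arm:
  dr:
    - [0,0,1]
    - [0,0,1]
    - [0,0,1]
    - [0,0,1]
    - [0,0,1]
    - [0,0,1]
    - [0,0,1]
    - [0,0,1]
    - [0,0,1]
    - [0,0,1]
  translation:
    - [0,0,0]
    - [0,0,0]
    - [0,0,0]
    - [0,0,0]
    - [0,0,0]
    - [0,0,0]
    - [0,0,0]
    - [0,0,0]
    - [0,0,0]
    - [0,0,0]
  jaw: [0.36,0.36,0.36,0.36,0.36,0.36,0.36,0.36,0.36,0.36]

```text
clock: 20.65
position: [0.6357, 0.1954, 0.3335]
ee_rot: [0.664, 0.748, 0.001, 0.0]
ft_force: [0.2, -0.0, -0.0]
grip_width: 0.36
grasp_force: 0.0
```

>>> jog_arm:
  dr:
    - [0,0,1]
    - [0,0,1]
    - [0,0,0.2]
    - [0,0,0]
    - [0,0,0]
    - [0,0,0]
    - [0,0,0]
    - [0,0,0]
    - [0,0,0]
    - [0,0,0]
  translation:
    - [0,0,0]
    - [0,0,0]
    - [0,0,0]
    - [-0.99,-0.39,0]
    - [-0.99,-0.39,0]
    - [-0.99,-0.39,0]
    - [-0.99,-0.39,0]
    - [-0.99,-0.39,0]
    - [-0.99,-0.39,0]
    - [-0.99,-0.39,0]
  jaw: [0.36,0.36,0.36,0.36,0.36,0.36,0.36,0.36,0.36,0.36]

```text
clock: 21.65
position: [0.5614, 0.0234, 0.3328]
ee_rot: [0.718, 0.696, 0.001, 0.0]
ft_force: [0.1, -1.1, -0.2]
grip_width: 0.366
grasp_force: 0.0
```

>>> jog_arm:
  dr:
    - [0,0,0]
    - [0,0,0]
    - [0,0,0]
    - [0,0,0]
    - [0,0,0]
    - [0,0,0]
    - [0,0,0]
    - [0,0,0]
    - [0,0,0]
    - [0,0,0]
  translation:
    - [-0.99,-0.39,0]
    - [-0.99,-0.39,0]
    - [-0.99,-0.39,0]
    - [-0.99,-0.39,0]
    - [-0.99,-0.39,0]
    - [-0.99,-0.39,0]
    - [-0.99,-0.39,0]
    - [-0.99,-0.39,0]
    - [0,0,0]
    - [0,0,0]
  jaw: [0.36,0.36,0.36,0.36,0.36,0.36,0.36,0.36,0.36,0.36]

```text
clock: 22.65
position: [0.4774, -0.1713, 0.3326]
ee_rot: [0.719, 0.695, 0.001, 0.0]
ft_force: [0.3, 0.1, -0.4]
grip_width: 0.361
grasp_force: 0.0
```

>>> jog_arm:
  dr:
    - [0,0,0]
    - [0,0,0]
    - [0,0,0]
    - [0,0,0]
    - [0,0,0]
    - [0,0,0]
    - [0,0,0]
    - [0,0,0]
    - [0,0,0]
    - [0,0,0]
  translation:
    - [0.08,0.05,0.7]
    - [0,0,1]
    - [0,0,1]
    - [0,0,1]
    - [0,0,1]
    - [0,0,1]
    - [0,0,1]
    - [0,0,1]
    - [0,0,0.5]
    - [0,0,0]
  jaw: [0.36,0.36,0.36,0.36,0.36,0.36,0.36,0.36,0.36,0.36]

```text
clock: 23.65
position: [0.4782, -0.168, 0.1258]
ee_rot: [0.718, 0.696, -0.001, -0.001]
ft_force: [-0.5, -0.0, 0.7]
grip_width: 0.362
grasp_force: 0.0
```

Run:
```python
from h import *
a=snap('top');b=snap('scene'); o=manip.get_obs(); p=o['position'];print(p,o['ft_force'])
f=lambda c,u,v:cv2.resize(c['color'][v:v+100,u:u+80,::-1],None,fx=5,fy=5,interpolation=cv2.INTER_CUBIC)
i=np.hstack([f(b,250,205),f(b,385,205)]).astype(float)
i=(np.clip(i/170,0,1)**.6*255).astype(np.uint8)
y=np.array([.9994,-.034,0])
for s in(-.015,.015):
    q=(proj(b,p+s*y)-[250,205])*5; cv2.circle(i,tuple(int(v) for v in q),2,(0,0,255),-1)
for s in(-.06,.06):
    q=(proj(b,np.array([.4788,-.1694,.082])+s*np.array([.0314,.9995,0]))-[250,205])*5; cv2.circle(i,tuple(int(v) for v in q),2,(0,255,0),-1)
cv2.imwrite('pics/g6.png',i)
```

```text
[ 0.47944168 -0.16872231  0.12769506] [-0.48557914  0.24201538  0.29557663]
```

View pics/g6.png

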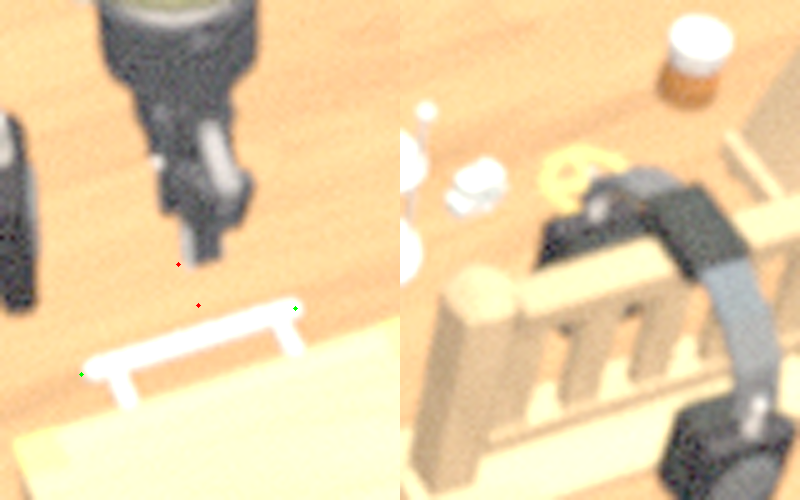

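The g6 view shows the headphones hanging square on the rail. The fingertips are at (200,265), centred over the handle bar (193,338) but about 26 mm higher than reported. I'll allow for that, go down and pinch.

>>> jog_arm:
  dr:
    - [0,0,0]
    - [0,0,0]
    - [0,0,0]
    - [0,0,0]
    - [0,0,0]
    - [0,0,0]
    - [0,0,0]
    - [0,0,0]
  translation:
    - [0,0,0.6]
    - [0,0,0.6]
    - [0,0,0.6]
    - [0,0,0.6]
    - [0,0,0.6]
    - [0,0,0.4]
    - [0,0,0.2]
    - [0,0,0]
  jaw: [0.36,0.36,0.36,0.36,0.36,0.36,0.36,0.36]

```text
clock: 24.55
position: [0.4785, -0.1689, 0.0364]
ee_rot: [0.719, 0.695, -0.0, -0.0]
ft_force: [-1.1, 0.1, -0.9]
grip_width: 0.362
grasp_force: 0.0
```

>>> jog_arm:
  dr:
    - [0,0,0]
    - [0,0,0]
    - [0,0,0]
    - [0,0,0]
    - [0,0,0]
  translation:
    - [0,0,0]
    - [0,0,0]
    - [0,0,0]
    - [0,0,0]
    - [0,0,0]
  jaw: [0.3,0.22,0.15,0.05,0.05]
  squeeze: 30

```text
clock: 25.05
position: [0.4778, -0.1689, 0.0371]
ee_rot: [0.719, 0.695, -0.0, -0.001]
ft_force: [-7.1, 0.9, 7.3]
grip_width: 0.123
grasp_force: 29.3
```

Gripping the bar. Now swing it along the arc, 3° per row.

>>> jog_arm:
  dr:
    - [0,0,0]
    - [0,0,0]
    - [0,0,0]
    - [0,0,0]
    - [0,0,0]
    - [0,0,0]
    - [0,0,0]
    - [0,0,0]
    - [0,0,0]
    - [0,0,0]
  translation:
    - [0,0.06,-0.4]
    - [0,0.08,-0.4]
    - [0,0.1,-0.39]
    - [0,0.12,-0.39]
    - [0,0.14,-0.38]
    - [0,0.16,-0.37]
    - [0,0.18,-0.36]
    - [0,0.2,-0.35]
    - [0,0.21,-0.34]
    - [0,0.23,-0.33]
  jaw: [0.05,0.05,0.05,0.05,0.05,0.05,0.05,0.05,0.05,0.05]
  squeeze: 40

```text
clock: 26.05
position: [0.5122, -0.1698, 0.1299]
ee_rot: [0.719, 0.695, -0.002, -0.004]
ft_force: [-19.4, 3.0, 9.5]
grip_width: 0.116
grasp_force: 39.4
```

The force points radially outward, so the commanded path sits about 3 mm inside the arc. I'll correct that while continuing.

>>> jog_arm:
  dr:
    - [0,0,0]
    - [0,0,0]
    - [0,0,0]
    - [0,0,0]
    - [0,0,0]
  translation:
    - [0,0.2,-0.36]
    - [0,0.22,-0.34]
    - [0,0.28,-0.29]
    - [0,0.3,-0.28]
    - [0,0.31,-0.26]
  jaw: [0.05,0.05,0.05,0.05,0.05]

```text
clock: 26.55
position: [0.5477, -0.1708, 0.1692]
ee_rot: [0.719, 0.695, -0.0, -0.001]
ft_force: [-11.9, 4.1, 8.1]
grip_width: 0.118
grasp_force: 39.7
```

Run:
```python
from h import *
o=manip.get_obs(); print(o['position'],o['ft_force'],o['ee_rot'])
p=o['position']
# bar pos assuming grip at shut: tcp (.4785,.0364)->bar(-.192,.022)
for x0,z0 in((.4778,.0371),(.4785,.0364)):
    h=-.192+p[0]-x0; v=.022+p[2]-z0; print(np.hypot(h,v),np.degrees(np.arctan2(v,-h))-6.54)
```

```text
[ 0.54772696 -0.17076608  0.16921818] [-11.92313402   4.07770671   8.08365702] [ 7.18554184e-01  6.95469598e-01 -2.54201192e-04 -1.36325521e-03]
0.19660681216118783 45.078162366453775
0.19759019785033316 45.045078298182446
```

>>> jog_arm:
  dr:
    - [0,0,0]
    - [0,0,0]
    - [0,0,0]
    - [0,0,0]
    - [0,0,0]
    - [0,0,0]
    - [0,0,0]
  translation:
    - [0,0.29,-0.28]
    - [0,0.32,-0.26]
    - [0,0.34,-0.22]
    - [0,0.36,-0.19]
    - [0,0.37,-0.17]
    - [0,0.37,-0.15]
    - [0,0,0]
  jaw: [0.05,0.05,0.05,0.05,0.05,0.05,0.05]

```text
clock: 27.25
position: [0.6018, -0.1724, 0.2015]
ee_rot: [0.718, 0.696, 0.001, 0.001]
ft_force: [-5.5, 4.5, 9.4]
grip_width: 0.115
grasp_force: 41.9
```

```bash
cat > ang.py <<'E'
from h import *
o=manip.get_obs(); p=o['position']; print(p,o['ft_force'],o['grip_width'],o['grasp_force'])
h=-.192+p[0]-.4781; v=.022+p[2]-.0368; print('r,deg',np.hypot(h,v),np.degrees(np.arctan2(v,-h))-6.54)
E
python3 ang.py
python3 - <<'E'
from h import *
snap('top');snap('scene')
# lid corners model (box frame) for camera check: detect gold corner/edges later
E
```

```text
[ 0.60177145 -0.17237588  0.20152858] [-5.45262423  4.54388366  9.41400325] 0.11472792111606141 41.92464888095856
r,deg 0.19883750855928461 63.36119308585675
```

Views are used up, so I'll check the lid angle by fitting the lid's gold corner patches numerically in the scene camera. The shut picture calibrates the fit.

```bash
cat > lid.py <<'E'
from h import *
from scipy.optimize import minimize, differential_evolution as DE
import sys
C=.022
def quad(x0,x1,y0,y1): 
    g=np.meshgrid(np.linspace(x0,x1,9),np.linspace(y0,y1,9)); return np.c_[g[0].ravel(),g[1].ravel()]
gold=np.vstack([quad(-.148+i*(.146-C),-.148+i*(.146-C)+C,-.108+j*(.216-C),-.108+j*(.216-C)+C) for i in(0,1) for j in(0,1)])
wood=np.vstack([quad(-.148,-.002,-.075,-.06),quad(-.148,-.002,.06,.075),quad(-.115,-.035,-.106,-.09),quad(-.115,-.035,.09,.106)])
def world(P,th,dx,dy,yaw):
    X=np.c_[P,np.full(len(P),.04)]; c,s=np.cos(th),np.sin(th)
    X=np.c_[X[:,0]*c+X[:,2]*s, X[:,1], -X[:,0]*s+X[:,2]*c+.06]
    c,s=np.cos(yaw),np.sin(yaw)
    return np.c_[.671+dx+c*X[:,0]-s*X[:,1], -.1754+dy+s*X[:,0]+c*X[:,1], X[:,2]]
def score(b,th,dx,dy,yaw):
    b_=b['_g']
    uv=lambda P:np.array([proj(b,x) for x in world(P,th,dx,dy,yaw)],np.float32)
    f=lambda P:(lambda q:cv2.remap(b_,q[:,0].reshape(-1,1),q[:,1].reshape(-1,1),cv2.INTER_LINEAR).mean())(uv(P))
    return f(gold)-f(wood)
def prep(b,img):
    h=cv2.cvtColor(cv2.GaussianBlur(img,(3,3),0),cv2.COLOR_RGB2HSV); b['_g']=h[:,:,1].astype(np.float32); return b
if __name__=='__main__':
    b=load('scene'); s0=prep(dict(b),cv2.imread('pics/scene0.png')[:,:,::-1])
    r=DE(lambda p:-score(s0,0,*p),[(-.008,.008),(-.008,.008),(-.07,.01)],maxiter=15,popsize=6,seed=1,polish=False)
    print('shut fit',r.x,-r.fun); np.save('box.npy',r.x)
    th0=np.arange(-.06,.07,.02); print('shut th',[round(float(score(s0,t,*r.x)),1) for t in th0])
    s1=prep(dict(b),b['color']); th=np.radians(np.arange(54,76,1.))
    for p in(r.x,[0,0,-.0314]): print('now',[(int(np.degrees(t)+.5),round(float(score(s1,t,*p)),1)) for t in th])
E
python3 lid.py
```

```text
shut fit [-7.97223603e-03  2.40689937e-05  8.03505535e-03] 41.827049255371094
shut th [36.0, 38.4, 40.4, 41.8, 42.8, 43.2, 43.2]
now [(54, 5.5), (55, 6.2), (56, 7.3), (57, 8.6), (58, 10.0), (59, 11.4), (60, 12.9), (61, 14.5), (62, 16.1), (63, 17.5), (64, 18.6), (65, 19.4), (66, 19.9), (67, 20.0), (68, 19.7), (69, 19.1), (70, 18.2), (71, 17.2), (72, 16.1), (73, 15.0), (74, 14.1), (75, 13.4)]
now [(54, 12.6), (55, 14.3), (56, 15.9), (57, 17.6), (58, 19.2), (59, 20.7), (60, 22.0), (61, 22.9), (62, 23.3), (63, 23.3), (64, 22.8), (65, 22.0), (66, 21.0), (67, 19.8), (68, 18.4), (69, 17.0), (70, 15.4), (71, 14.0), (72, 12.8), (73, 12.1), (74, 11.7), (75, 11.3)]
```

>>> jog_arm:
  dr:
    - [0,0,0]
    - [0,0,0]
    - [0,0,0]
    - [0,0,0]
    - [0,0,0]
    - [0,0,0]
    - [0,0,0]
  translation:
    - [0,0.3,-0.13]
    - [0,0.3,-0.11]
    - [0,0.25,-0.08]
    - [0,0.15,-0.04]
    - [0,0.08,-0.02]
    - [0,0,0]
    - [0,0,0]
  jaw: [0.05,0.05,0.05,0.05,0.05,0.05,0.05]

```text
clock: 28.05
position: [0.6281, -0.1732, 0.2101]
ee_rot: [0.718, 0.696, 0.001, 0.001]
ft_force: [-2.5, 4.4, 6.3]
grip_width: 0.11
grasp_force: 39.3
```

```bash
python3 ang.py
python3 - <<'E'
from lid import *
bs=[optics.camera('scene') for _ in range(6)]
b=bs[0]; b=prep(dict(b),np.mean([x['color'] for x in bs],0).astype(np.uint8)); np.savez('lidnow.npz',g=b['_g'])
th=np.radians(np.arange(64,82,1.))
for dx in(-.002,0,.002): print(dx,[(int(np.degrees(t)+.5),round(float(score(b,t,dx,0,-.0314)),1)) for t in th])
r=DE(lambda p:-score(b,*p),[(1.1,1.4),(-.006,.006),(-.006,.006),(-.05,0)],maxiter=25,popsize=8,seed=1,polish=False)
print(r.x,np.degrees(r.x[0]),-r.fun)
E
```

```text
[ 0.62810857 -0.17320287  0.21013901] [-2.4657752   4.41754865  6.2692025 ] 0.10994919592386436 39.32575821876526
r,deg 0.19980142453554722 71.32793088377669
-0.002 [(64, 10.0), (65, 12.0), (66, 14.2), (67, 16.7), (68, 19.2), (69, 21.5), (70, 23.3), (71, 24.4), (72, 24.5), (73, 23.7), (74, 22.5), (75, 21.2), (76, 19.7), (77, 18.0), (78, 16.3), (79, 14.8), (80, 14.1), (81, 13.7)]
0 [(64, 12.8), (65, 14.9), (66, 17.3), (67, 19.7), (68, 21.9), (69, 23.8), (70, 24.8), (71, 25.0), (72, 24.3), (73, 23.0), (74, 21.6), (75, 20.0), (76, 18.3), (77, 16.4), (78, 14.8), (79, 13.8), (80, 13.3), (81, 13.0)]
0.002 [(64, 15.6), (65, 17.9), (66, 20.2), (67, 22.3), (68, 24.0), (69, 25.1), (70, 25.3), (71, 24.6), (72, 23.3), (73, 21.8), (74, 20.1), (75, 18.4), (76, 16.5), (77, 14.7), (78, 13.5), (79, 12.8), (80, 12.5), (81, 12.2)]
[ 1.21205211  0.0020249   0.00222358 -0.03489912] 69.4454706777919 25.76018524169922
```

The camera fit gives about 70.7° and the arm reading, corrected for slip in the pads, about 70.9°. The target is 72.5°, so one small nudge is left.

>>> jog_arm:
  dr:
    - [0,0,0]
    - [0,0,0]
    - [0,0,0]
    - [0,0,0]
    - [0,0,0]
    - [0,0,0]
    - [0,0,0]
  translation:
    - [0,0.11,-0.04]
    - [0,0.09,-0.04]
    - [0,0,0]
    - [0,0,0]
    - [0,0,0]
    - [0,0,0]
    - [0,0,0]
  jaw: [0.05,0.05,0.05,0.05,0.05,0.05,0.05]

```text
clock: 29.05
position: [0.632, -0.1733, 0.211]
ee_rot: [0.718, 0.696, 0.0, -0.0]
ft_force: [-1.2, 5.7, 1.7]
grip_width: 0.116
grasp_force: 39.2
```

```bash
python3 ang.py
python3 - <<'E'
from lid import *
bs=[optics.camera('scene') for _ in range(6)]
b=bs[0]; b=prep(dict(b),np.mean([x['color'] for x in bs],0).astype(np.uint8))
th=np.radians(np.arange(66,78,.5))
for p in((0,0,-.0314),(.002,.002,-.035)):
    s=np.array([score(b,t,*p) for t in th]); k=s>s.max()-2; q=np.polyfit(th[k],s[k],2); print(p,np.degrees(-q[1]/2/q[0]),s.max())
# same on the two earlier states' consistency; headphones still on gate: dark pixels near crown
print('crown px',b['color'][tuple(proj(b,[.630,.195,.172]).astype(int)[::-1])], 'speeds',np.abs(manip.get_obs()['joint_velocities']).max())
E
python3 ang.py
```

```text
[ 0.63199719 -0.17333026  0.21103199] [-1.21921963  5.72015757  1.70546174] 0.11608938329549219 39.19156193733215
r,deg 0.19989701531027335 72.47148511632496
(0, 0, -0.0314) 71.96357911456431 25.078522
(0.002, 0.002, -0.035) 70.87559904415815 25.795242
crown px [45 49 40] speeds 0.0020198967825560046
[ 0.63198824 -0.1733017   0.21101734] [-0.91503961  6.38734143  3.07582624] 0.11163163509475689 39.19002056121826
r,deg 0.19988433902660502 72.46816671796333
```

The arm reading (72.1–72.5°) and the camera (about 72°) agree. One last tiny nudge, then settle and hand in.

>>> jog_arm:
  dr:
    - [0,0,0]
    - [0,0,0]
    - [0,0,0]
    - [0,0,0]
    - [0,0,0]
    - [0,0,0]
    - [0,0,0]
    - [0,0,0]
  translation:
    - [0,0.05,0]
    - [0,0,0]
    - [0,0,0]
    - [0,0,0]
    - [0,0,0]
    - [0,0,0]
    - [0,0,0]
    - [0,0,0]
  jaw: [0.05,0.05,0.05,0.05,0.05,0.05,0.05,0.05]

```text
clock: 30.15
position: [0.6333, -0.1733, 0.2113]
ee_rot: [0.718, 0.696, 0.0, -0.0]
ft_force: [-2.8, 5.4, 3.2]
grip_width: 0.114
grasp_force: 39.3
```

```bash
python3 ang.py; python3 -c "
from workcell import manip
print(manip.hand_in())"
```

```text
[ 0.63331591 -0.1733307   0.21126728] [-2.77140651  5.38378005  3.17009547] 0.11375238942613661 39.259318113327026
r,deg 0.19988112154674018 72.85542369634575
the job is handed in; nothing more can be done
None
```

I handed the job in at about 30 s: the headphones hang square over the gate rail, and the gripper is holding the lid's handle still at about 72.5° (1.265 rad, its balance point), an angle my arm and camera estimates agree on to within about 1.5°.

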